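Change the lapping drive to the marked gear

ROBOT

A 7-joint arm with a two-finger parallel gripper is mounted at the origin on the work surface. World frame = base frame: x ahead of the robot, y to its left, z up, the work surface at z = 0. Lengths are in m, angles in degrees, forces in N, time in s.
With the tool pointing down it reaches from about 0.425 to 0.875 m from the base axis. Payload 4.7 kg.
Tool frame: the origin (TCP) lies midway between the tips of the shut fingers; the grasp point (between the pads) lies env.grip_point_offset behind it (env.grip_point_offset is the distance from the TCP to the grasp point, in m); z points along the fingers, y is the line along which they close (so a half turn about z gives the same grasp; the last joint's range is limited). The gripper opens to 87 mm and grips with 3 to 60 N. Pads are 19 mm wide; open, the fingers measure 117 mm over their backs; the gripper's body (75 mm by 190 mm) begins 51 mm behind the grasp point.
Start: joints at [72.829, 18.392, -4.016, 83.108, 1.295, 78.541, -3.26], TCP at [0.201, -0.618, 0.223] pointing down, gripper open.
Joint ranges: [-163.93, 163.93], [-17.29, 119.83], [-79.2, 71.16], [3.27, 140.29], [-89.18, 269.18], [5.43, 117.66], [-154.24, 154.24]. Speed limits (degrees/s): [147.25, 147.25, 180, 180, 180, 180, 180].

INTERFACE

Orientations are given as [roll, pitch, yaw] about the fixed x, y, z axes, in that order (R = Rz(yaw) Ry(pitch) Rx(roll)).
In Python, from cell import env gives the robot as it stands.
- The arm moves only by the shell command python3 -m creep 'ROWS' [FORCE]. ROWS is a JSON object of lists of equal length, an entry for each row: "translation": the shift along the tool's x, y, z in units of 0.08 m (1.0 is 0.08 m), a list of three; "turn": the turn, a rotation vector about the tool's x, y, z in units of 180 degrees (1.0 is 180 degrees), a list of three; "grip": the opening, from 0 (shut) to 1 (fully open). In form: {"translation": [[x, y, z], ...], "turn": [[ax, ay, az], ...], "grip": [grip, ...]}. A call has 1 to 5 rows; each row shifts and turns the commanded pose from where the row before left it, along the tool's axes as they then stand; what a row does not reach is not made up. A row lasts 1/8 s, in which the tool goes at most 62.5 mm and 10.7 degrees, less where a joint would pass 70% of its speed; a pose out of reach is approached as far as the arm can. A call with a number of a shift or a turn outside -1 to 1 is refused whole. A call with a gripper value outside its range is refused whole. The fingers move at their own pace and stop on an object; FORCE is the grip in N (left out, the last holds). Time passes only in rows, so rows that do not move let the fingers close. It gives the time, the measured TCP pose, the force, the opening and the grip force at its end, in the units of the state.
- env.get_obs(): the state, without advancing time (a new reading comes with each control period).
- env.read_camera(name): name is "side" or "top" or "wrist"; returns a dict with "frame" (480x640x3 uint8, red, green, blue), "z_map" (480x640 float32, m along the optical axis (not along the pixel's ray), 0 where there is no reading), "K" (3x3 intrinsics, pixels), "rvec" (rotation vector, rad) and "tvec" (3), from world to camera coordinates, as OpenCV has them. Camera axes: x right, y down, z forward; pixel columns grow to the right and rows downward; lengths in m; the calibration is good to about 2 mm. A picture is of the moment at which its call begins.
- env.sign_off(): hands the job in; it is judged then, once.
The state is a dict: "time_s": time; "qpos": joint angles; "joint_velocities": joint speeds; "effort": joint torques, N m; "tool_pos": TCP position; "tool_rot": TCP orientation; "force": force on the tool from outside, world axes, zero at the start; "wrist_torque": the same for the moment, N m; "grip_width": finger opening in m; "grasp_force": force on a finger pad.
Only numpy, scipy, OpenCV 4.12 (cv2) and the standard library are available. Lean on these libraries where they do the work, as an engineer would, in place of code of your own. Each camera call takes 0.05 s, during which the arm holds its last target. There are 200 camera calls.

TASK

Change gear on the lapping drive: push the orange clutch lever fully away from the robot to disengage it, take the yellow-knobbed range lever across its neutral slot and fully forward into the lane marked by the green disc, then pull the clutch lever fully back again and let go of both. Never enter another gear or shift with the clutch engaged, and do not touch the peg rail or the lap rings that hang over the gearbox (come in at a slant under them); leave the valve plate, reed tray and plug gauge where they are.

Things in the scene. Friction and masses are not known exactly. Their poses are not given: they have to be found in the camera images.
- gearbox: Fixed green gearbox 200 (x) x 220 (y) x 88 mm; gate plate top at 97 mm. Origin: centre of underside; +x is forward, away from the robot. H gate: neutral slot along y at x=0, two fore-and-aft lanes at y=+24 and -24 mm, all 18 mm wide; stem 12 mm thick. To enter a lane the stem must be 21 mm or more off centre at gate height (sideways stop at 26 mm)
- range_shift (a joint): Fore-and-aft angle of the range lever, rad: 0 neutral, +0.4 fully forward (in gear), -0.4 fully back. Axis: the gearbox y axis, through the pivot at (0, 0, 20 mm) of the gearbox frame. Friction holds it where it is left: some 1.5 to 3 N at the knob
- range_select (a joint): Sideways angle of the range lever, rad: 0 centre, positive to the gearbox's +y, stops at +-0.36, lanes at +-0.33 to 0.36. Starts near the centre. Same pivot and friction. Knob centre in the gearbox frame, mm: x = 170 cos(select) sin(shift), y = 170 sin(select), z = 20 + 170 cos(select) cos(shift)
- range_knob (a point): Centre of the yellow ball knob (34 mm diameter) of the range lever, 170 mm from the pivot; 190 mm above the bench when upright. Steel stem 12 mm thick below it
- range_stem (a point): Point on the range lever's stem axis at gate height, 73.5 mm from the pivot
- disc_green: Flat green disc, 28 mm diameter, 4 mm thick, fixed on the gate plate beside the forward end of one lane, on its outer side: it marks the gear wanted. Origin: centre of its underside, 42 mm forward of the gearbox centre and 48 mm to one side; axes parallel to the gearbox's. It may be at the left or the right lane
- disc_red: Flat red disc, same size, beside the other lane: not this gear
- clutch_box: Green clutch housing, fixed, 110 (x) x 90 (y) x 60 mm high. Origin: centre of its underside. Clutch pivot at (0, 0, 50 mm), axis along its y; the lever swings in its x-z plane
- clutch (a joint): Clutch lever angle, rad: 0 engaged (leans 0.45 rad towards -x of the clutch box, towards the robot), 0.9 disengaged (leans 0.45 rad towards +x). Stays where it is left: 1.5 to 3 N at the knob moves it
- clutch_knob (a point): Centre of the clutch lever's orange ball knob (32 mm diameter), 120 mm from the pivot, about 158 mm above the bench at either end
- peg_rail: Wooden bar 360 mm long (y), 340 to 380 mm up, on two 18 mm posts at y=+-160 mm; bar and posts at x=+30 mm of the origin (bench level, 70 to 78 mm forward of the gearbox centre). Three lap rings, 96 mm outside, 12 mm thick, hang in the plane x=-5 mm over y=+-153 mm, lowest edge 265 mm up: a vertical gripper on the range knob would run into them as the lever goes forward
- valve_plate: Rejected steel valve plate, 140 mm diameter, 10 mm thick, lying loose on the bench (bystander). Origin: centre of its underside
- reed_tray: Grey plastic reed tray 160 (x) x 100 (y) x 30 mm, loose (bystander). Origin: centre of its underside
- plug_gauge: Brass plug gauge with steel ends, 150 mm long along its y, 28 mm thick, loose (bystander). Origin: underside of its middle
There are look-alikes about, which are no part of the job. Leave any red look-alike of the clutch_box alone.

How it is judged (in metres and radians):
On the way, in this order (a step that is already met when the one before it is completed fails the run):
1. the clutch lever is pushed fully away (disengaged) (value of joint clutch above 0.75 rad), for 0.1 s.
2. with the clutch still disengaged, the range lever is fully forward in the green disc's lane (value of joint range_shift above 0.33 rad and y of range_stem in the frame of disc_green between -0.034 and 0.034 m and value of joint clutch above 0.7 rad), for 0.2 s.
3. the clutch lever is pulled fully back (engaged), the gear still in (value of joint range_shift above 0.33 rad and y of range_stem in the frame of disc_green between -0.034 and 0.034 m and value of joint clutch below 0.15 rad), for 0.2 s.
At the end, for the whole second after the job is handed in: The range lever stands fully forward (over 0.33 of 0.4 rad) in the lane of the green disc (stem within 34 mm sideways of the disc's centre), the clutch lever is back in its engaged position (under 0.15 rad), both at rest (all of step 3 and velocity of joint clutch between -0.1 and 0.1 rad/s and velocity of joint range_shift between -0.1 and 0.1 rad/s and velocity of joint range_select between -0.1 and 0.1 rad/s); the robot touches nothing.
It fails at once if the range lever is part-way into a gear while the clutch is engaged (value of joint clutch below 0.35 rad and value of joint range_shift between 0.15 and 0.28 rad).
It fails at once if the range lever enters the forward gear of the red disc (value of joint range_shift above 0.18 rad and (y of range_stem in the frame of disc_green above 0.05 m or y of range_stem in the frame of disc_green below -0.05 m)).
It fails at once if the range lever enters a rear gear (value of joint range_shift below -0.18 rad).
It fails at once if the robot touches the peg rail or its rings (contact force between any of the arm, the fingers and peg_rail above 1 N).
It fails at once if a bystander is moved: plate, tray or gauge by over 15 mm (distance of any of valve_plate, reed_tray, plug_gauge from where it was at the start of the episode above 0.015 m).
It also fails if it takes over 59 s, if anything falls off the work surface, if the arm or the gripper's body presses on something with over 40 N, if the wrist force passes 120 N, or if a joint passes its speed limit or range.

## Working session

There is one attempt and no reset: what is moved stays moved. The work goes in short steps, Python scripts to look and compute and a shell command to move; the robot and the scene stay as the last step left them, time stands still between calls to the robot, and variables do not carry over. Pictures are saved under pics/ and viewed, at most 10 in all, crops included, and the job is handed in when it is done.

```bash
ls; mkdir -p pics
cat > h.py <<'E'
from cell import env
import numpy as np, cv2
def cam(n):
    d=env.read_camera(n); d['R']=cv2.Rodrigues(np.array(d['rvec'],float))[0]; d['t']=np.array(d['tvec'],float).ravel(); return d
def cloud(d):
    v,u=np.mgrid[:480,:640]; z=d['z_map']; K=d['K']
    p=np.stack([(u-K[0,2])/K[0,0]*z,(v-K[1,2])/K[1,1]*z,z],-1)
    return (p-d['t'])@d['R']   # world
def save(d,f): cv2.imwrite(f,d['frame'][:,:,::-1])
E
python3 - <<'E'
from h import *
a=[]
for n in('side','top'):
    d=cam(n); save(d,f'pics/{n}0.png'); np.savez(f'{n}0.npz',**d); print(n,-d['R'].T@d['t'])
o=env.get_obs(); print(o, env.grip_point_offset)
E
```

```text
pics
side [ 0.52372864 -0.82929702  0.89919569]
top [ 0.45839113 -0.0015555   1.38646743]
{'time_s': 0.1, 'qpos': array([72.82775591, 18.43440611, -4.01657622, 83.16924697,  1.29458533,
       78.54164828, -3.26009973]), 'joint_velocities': array([-0.01735184, -0.05305004, -0.05439357, -0.14339734, -0.04580184,
        0.12659707, -0.04641761]), 'effort': array([ 2.60612687e-04, -4.92572522e+01, -4.05657962e-01, -3.13396239e+01,
       -6.41447143e-02,  3.95186828e-02,  9.71334339e-05]), 'tool_pos': array([ 0.20045412, -0.61778081,  0.22156395]), 'tool_rot': array([-1.79899916e+02,  4.84633983e-03,  1.79826814e+01]), 'force': array([-0.13639703, -0.54396547,  0.17589161]), 'wrist_torque': array([ 0.00573589, -0.01637725,  0.01349565]), 'grasp_force': 0.0, 'grip_width': 0.08688850630802156} 0.0187
```

View pics/side0.png

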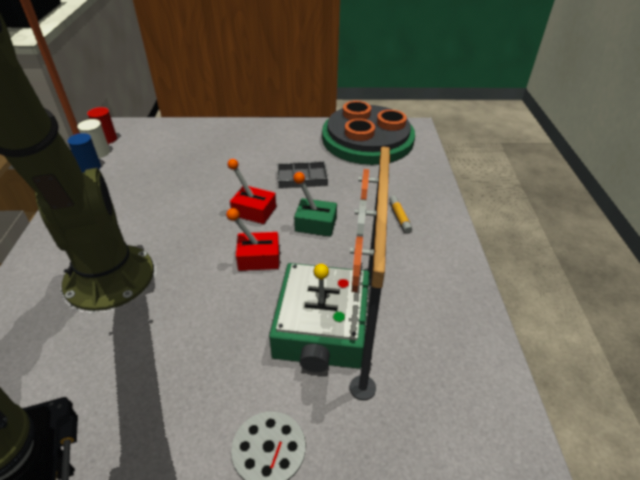

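View pics/top0.png

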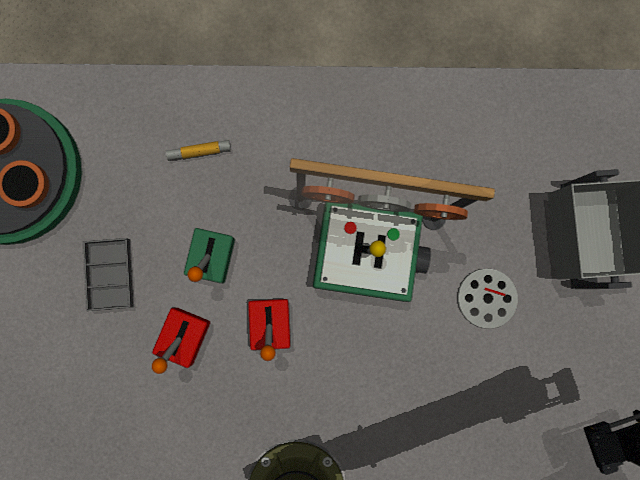

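The side view shows the gearbox with its yellow knob at (321,271). The green disc is at (339,317), on the near (-y) side, and the red disc is at (343,283). In the top view, the clutch candidates with an orange knob are:
- **Green box:** (210,255), knob (195,274)
- **Red look-alikes:** (268,322), knob (267,352), and (182,337), knob (160,366)

I choose the green one. The range knob is at (378,248), the green disc at (393,234) and the red disc at (350,227).

```bash
cat > m.py <<'E'
from h import *
L=lambda n:dict(np.load(f'{n}0.npz'))
d=L('top'); P=cloud(d); hsv=cv2.cvtColor(d['frame'],cv2.COLOR_RGB2HSV)
def mask(lo,hi,box):
    m=cv2.inRange(hsv,np.array(lo),np.array(hi))>0; b=np.zeros_like(m); x0,y0,x1,y1=box; b[y0:y1,x0:x1]=1; return m&b
def ray(d,uv,z):
    c=-d['R'].T@d['t']; r=d['R'].T@np.linalg.inv(d['K'])@np.array([uv[0],uv[1],1.]); return c+r*(z-c[2])/r[2]
def cen(m): v,u=np.nonzero(m); return u.mean(),v.mean()
def rep(n,m,z):
    c=cen(m); print(n,m.sum(),np.round(c,1),'ray',ray(d,c,z).round(4),'cloud med',np.median(P[m],0).round(4)); return ray(d,c,z)
ck=rep('clutchknob',mask([5,180,120],[18,255,255],(180,255,215,290)),.158)
rk=rep('rangeknob',mask([22,150,100],[32,255,255],(360,235,395,265)),.19)
gd=rep('green',mask([45,120,60],[80,255,255],(380,222,402,243)),.101)
rd=rep('red',mask([0,150,80],[6,255,255],(340,218,362,238)),.101)
yv=rd-gd; yaw=np.arctan2(yv[1],yv[0])-np.pi/2; X=np.array([np.cos(yaw),np.sin(yaw),0]); Y=np.array([-X[1],X[0],0])
O=(gd+rd)/2-.042*X; print('disc dist',np.linalg.norm(yv),'gear yaw',np.degrees(yaw),'O',O.round(4))
# gearbox plate rect
m=mask([0,0,170],[180,60,255],(315,200,425,305)); 
m2=mask([60,60,20],[90,255,160],(180,222,240,288))
for n,mm,z in(('clutchbox',m2&(P[...,2]>.05)&(P[...,2]<.068),.06),('plate',(abs(P[...,2]-.097)<.008)&m,.097)):
    q=np.array([ray(d,(u,v),z)[:2] for v,u in zip(*np.nonzero(mm))]); r=cv2.minAreaRect((q*1000).astype(np.float32)); print(n,r, 'z',np.median(P[mm][:,2]))
# rail
m=(P[...,2]>.32)&(P[...,2]<.4); q=P[m]; print('rail',cv2.minAreaRect((q[:,:2]*1000).astype(np.float32)))
im=cv2.resize(d['frame'][200:320,170:430],None,fx=3,fy=3,interpolation=cv2.INTER_CUBIC); cv2.imwrite('pics/crop.png',im[:,:,::-1])
E
python3 m.py
```

```text
clutchknob 145 [194.5 273.6] ray [0.4922 0.2137 0.158 ] cloud med [0.491  0.2111 0.173 ]
rangeknob 182 [377.8 248.2] ray [ 0.5439 -0.1638  0.19  ] cloud med [ 0.5432 -0.1623  0.2028]
green 109 [392.9 233.7] ray [ 0.5823 -0.2094  0.101 ] cloud med [ 0.5818 -0.2092  0.1014]
red 108 [349.9 227.4] ray [ 0.596  -0.1148  0.101 ] cloud med [ 0.5963 -0.1149  0.101 ]
disc dist 0.09554285149747627 gear yaw -8.258339166182461 O [ 0.5475 -0.1561  0.101 ]
clutchbox ((536.5078735351562, 200.60714721679688), (90.40388488769531, 108.85711669921875), 77.54812622070312) z 0.05997813924477964
plate ((547.59033203125, -156.58705139160156), (188.41673278808594, 168.8649139404297), 81.75420379638672) z 0.09704843514428169
rail ((482.30535888671875, -339.2236328125), (790.7894287109375, 229.61029052734375), 47.02560806274414)
```

View pics/crop.png

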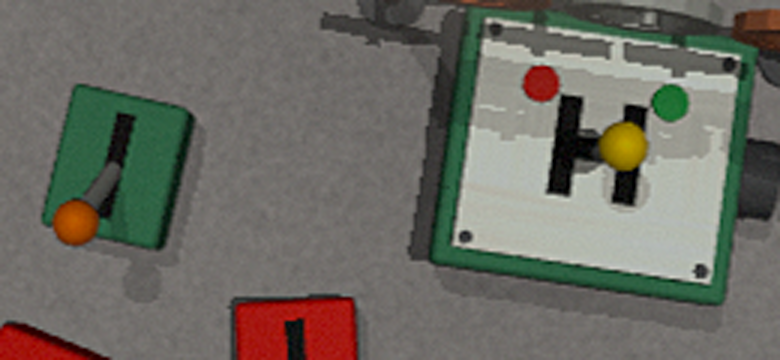

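Crop check: the green box with the orange knob at crop (75,222) is the clutch. The green disc at crop (670,102) sits beside the right-hand (-y) lane, and the yellow knob at crop (624,146) is near the centre of the gate. I'm setting out for the clutch.

```bash
cat > plan.py <<'E'
from h import *
from scipy.spatial.transform import Rotation as Ro, Slerp
def Rt(az,s):
    a,s=np.radians([az,s]); z=np.array([np.cos(a)*np.sin(s),np.sin(a)*np.sin(s),-np.cos(s)]); y=np.array([-np.sin(a),np.cos(a),0])
    return Ro.from_matrix(np.stack([np.cross(y,z),y,z],1))
def plan(wps,Rend,nrot=None,grasp=True):
    """wps: [(point,rows)] last ones; points are grasp points"""
    o=env.get_obs(); R0=Ro.from_euler('xyz',o['tool_rot'],degrees=True); off=env.grip_point_offset
    p=o['tool_pos']-off*R0.as_matrix()[:,2]
    N=sum(n for _,n in wps); nrot=nrot or N
    pts=[]; c=p
    for w,n in wps: pts+=[c+(np.array(w)-c)*(i+1)/n for i in range(n)]; c=np.array(w)
    S=Slerp([0,1],Ro.concatenate([R0,Rend])); pr,pt=R0,o['tool_pos']
    print('rot total deg',np.degrees((R0.inv()*Rend).magnitude()).round(1),'grasp',p.round(4))
    for i,g in enumerate(pts):
        R=S(min(1,(i+1)/nrot)); t=g+off*R.as_matrix()[:,2]
        tr=pr.inv().apply(t-pt)/.08; ro=(pr.inv()*R).as_rotvec()/np.pi
        print(i+1,tr.round(2).tolist(),ro.round(4).tolist(),'mm',round(np.linalg.norm(t-pt)*1000)); pr,pt=R,t
E
python3 -c "
from plan import *
plan([((.36,-.30,.30),7),((.43,-.0,.30),6),((.485,.212,.25),5)],Rt(-12.45,0))"
```

```text
rot total deg 149.6 grasp [ 0.2005 -0.6178  0.2403]
1 [0.45, -0.45, -0.11] [-0.0, -0.0, -0.0462] mm 52
2 [0.51, -0.38, -0.11] [-0.0, -0.0, -0.0462] mm 52
3 [0.56, -0.31, -0.11] [-0.0, -0.0, -0.0462] mm 52
4 [0.6, -0.22, -0.11] [-0.0, -0.0, -0.0462] mm 52
5 [0.62, -0.13, -0.11] [-0.0, -0.0, -0.0462] mm 52
6 [0.63, -0.04, -0.11] [-0.0, -0.0, -0.0462] mm 52
7 [0.63, 0.05, -0.11] [-0.0, -0.0, -0.0462] mm 52
8 [0.64, -0.01, 0.0] [-0.0, -0.0, -0.0462] mm 51
9 [0.64, 0.08, 0.0] [-0.0, -0.0, -0.0462] mm 51
10 [0.62, 0.18, 0.0] [-0.0, -0.0, -0.0462] mm 51
11 [0.59, 0.26, 0.0] [-0.0, -0.0, -0.0462] mm 51
12 [0.54, 0.35, 0.0] [-0.0, -0.0, -0.0462] mm 51
13 [0.49, 0.42, 0.0] [-0.0, -0.0, -0.0462] mm 51
14 [0.35, 0.42, 0.13] [-0.0, -0.0, -0.0462] mm 45
15 [0.28, 0.47, 0.12] [-0.0, -0.0, -0.0462] mm 45
16 [0.21, 0.5, 0.12] [-0.0, -0.0, -0.0462] mm 45
17 [0.14, 0.53, 0.12] [-0.0, -0.0, -0.0462] mm 45
18 [0.06, 0.54, 0.12] [-0.0, -0.0, -0.0462] mm 45
```

```bash
python3 -m creep '{"translation":[[0.45,-0.45,-0.11],[0.51,-0.38,-0.11],[0.56,-0.31,-0.11],[0.60,-0.22,-0.11],[0.62,-0.13,-0.11]],"turn":[[0,0,-0.046],[0,0,-0.046],[0,0,-0.046],[0,0,-0.046],[0,0,-0.046]],"grip":[1,1,1,1,1]}'
python3 -c "
from plan import *
plan([((.36,-.30,.30),2),((.43,-.0,.30),6),((.485,.212,.25),5)],Rt(-12.45,0));print(env.get_obs()['qpos'])"
```

```text
time_s: 0.72
tool_pos: [0.3165, -0.3893, 0.2665]
tool_rot: [-180.0, 0.0, 59.7]
force: [1.2, 0.0, 0.1]
grip_width: 0.0871
grasp_force: 0.0
rot total deg 107.9 grasp [ 0.3165 -0.3893  0.2852]
1 [0.62, -0.05, -0.09] [-0.0, -0.0, -0.0461] mm 50
2 [0.62, 0.04, -0.09] [-0.0, -0.0, -0.0461] mm 50
3 [0.64, -0.01, 0.0] [-0.0, -0.0, -0.0461] mm 51
4 [0.64, 0.09, 0.0] [-0.0, -0.0, -0.0461] mm 51
5 [0.62, 0.18, -0.0] [-0.0, -0.0, -0.0461] mm 51
6 [0.58, 0.26, -0.0] [-0.0, -0.0, -0.0461] mm 51
7 [0.54, 0.35, -0.0] [-0.0, -0.0, -0.0461] mm 51
8 [0.49, 0.42, -0.0] [-0.0, -0.0, -0.0461] mm 51
9 [0.35, 0.42, 0.12] [-0.0, -0.0, -0.0461] mm 45
10 [0.28, 0.47, 0.12] [-0.0, -0.0, -0.0461] mm 45
11 [0.21, 0.5, 0.12] [-0.0, -0.0, -0.0461] mm 45
12 [0.14, 0.53, 0.12] [-0.0, -0.0, -0.0461] mm 45
13 [0.06, 0.54, 0.12] [-0.0, -0.0, -0.0461] mm 45
[ 6.41255901e+01 -1.16985468e-01 -1.61778949e+01  9.93205472e+01
 -2.65402247e-02  8.08098835e+01  1.76048176e+01]
```

Tracking is good, so I'll continue.

```bash
python3 -m creep '{"translation":[[0.62,-0.05,-0.09],[0.62,0.04,-0.09],[0.64,-0.01,0],[0.64,0.09,0],[0.62,0.18,0]],"turn":[[0,0,-0.046],[0,0,-0.046],[0,0,-0.046],[0,0,-0.046],[0,0,-0.046]],"grip":[1,1,1,1,1]}'
python3 -m creep '{"translation":[[0.58,0.26,0],[0.54,0.35,0],[0.49,0.42,0],[0.35,0.42,0.12],[0.28,0.47,0.12]],"turn":[[0,0,-0.046],[0,0,-0.046],[0,0,-0.046],[0,0,-0.046],[0,0,-0.046]],"grip":[1,1,1,1,1]}'
python3 -m creep '{"translation":[[0.21,0.5,0.12],[0.14,0.53,0.12],[0.06,0.54,0.12],[0,0,0]],"turn":[[0,0,-0.046],[0,0,-0.046],[0,0,-0.046],[0,0,0]],"grip":[1,1,1,1]}'
python3 - <<'E'
from h import *
print(env.get_obs()['qpos'].round(1))
d=cam('wrist'); save(d,'pics/w1.png'); P=cloud(d); h=cv2.cvtColor(d['frame'],cv2.COLOR_RGB2HSV)
m=(cv2.inRange(h,np.array([5,180,90]),np.array([18,255,255]))>0)&(P[...,2]>.13)
n,l,s,c=cv2.connectedComponentsWithStats(m.astype(np.uint8))
for i in range(1,n):
  if s[i,4]>100:
    q=P[l==i]; A=np.c_[2*q,np.ones(len(q))]; x=np.linalg.lstsq(A,(q**2).sum(1),rcond=None)[0]
    print(s[i,4],c[i].round(),q.mean(0).round(4),q[:,2].max().round(4),'sphere',x[:3].round(4),np.sqrt(x[3]+x[:3]@x[:3]).round(4))
E
```

```text
time_s: 1.35
tool_pos: [0.3959, -0.1497, 0.2807]
tool_rot: [-180.0, 0.0, 101.0]
force: [0.3, -0.6, -0.6]
grip_width: 0.0872
grasp_force: 0.0
time_s: 1.98
tool_pos: [0.4544, 0.0842, 0.2614]
tool_rot: [-180.0, 0.0, 142.5]
force: [0.8, -0.8, -0.3]
grip_width: 0.087
grasp_force: 0.0
time_s: 2.48
tool_pos: [0.4866, 0.2126, 0.2317]
tool_rot: [179.9, -0.2, 167.4]
force: [-0.4, -0.5, -0.0]
grip_width: 0.087
grasp_force: 0.0
[ 25.1   8.6 -55.7  97.6   7.   77.7  45.5]
2198 [315. 256.] [0.4851 0.2112 0.1723] 0.3939 sphere [0.4507 0.2199 0.278 ] 0.1131
```

View pics/w1.png

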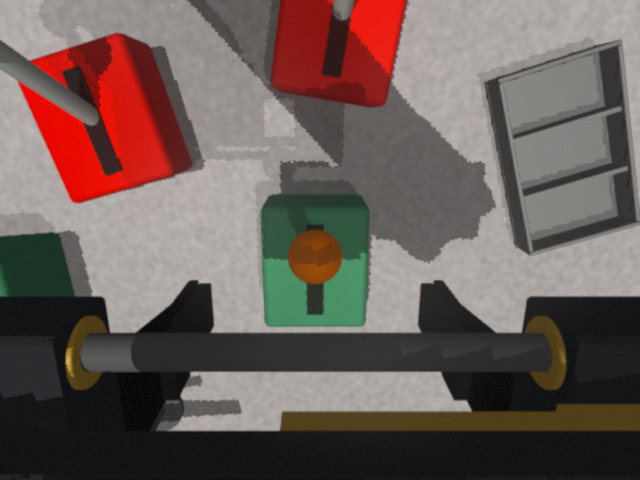

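The wrist view shows the orange knob at (315,256) on its green box, centred between the fingers at about (0.485, 0.211). I'll lower and grip.

```bash
python3 -m creep '{"translation":[[0.02,-0.01,0.4],[0,0,0.4],[0,0,0.35],[0,0,0],[0,0,0]],"turn":[[0,0,0],[0,0,0],[0,0,0],[0,0,0],[0,0,0]],"grip":[1,1,1,0.5,0.2]}' 15
python3 -m creep '{"translation":[[0,0,0],[0,0,0],[0,0,0],[0,0,0]],"turn":[[0,0,0],[0,0,0],[0,0,0],[0,0,0]],"grip":[0,0,0,0]}' 15
python3 - <<'E'
from plan import *
a=np.radians(-12.45);C=np.array([.5365,.2006]);n=10
pts=[]
for i in range(1,n+1):
    t=-.45+.92*i/n; pts.append((*(C+.12*np.sin(t)*np.array([np.cos(a),np.sin(a)])),.05+.12*np.cos(t)))
plan([(p,1) for p in pts],Rt(-12.45,0))
E
```

```text
time_s: 3.15
tool_pos: [0.487, 0.208, 0.1421]
tool_rot: [180.0, 0.1, 166.9]
force: [0.1, 0.1, 0.0]
grip_width: 0.0741
grasp_force: 0.0
time_s: 3.65
tool_pos: [0.4867, 0.2102, 0.1412]
tool_rot: [179.8, 0.0, 167.0]
force: [3.3, 8.9, -3.9]
grip_width: 0.0346
grasp_force: 4.4
rot total deg 0.5 grasp [0.4867 0.2102 0.1599]
1 [-0.11, 0.02, -0.03] [0.0001, 0.0, -0.0003] mm 9
2 [-0.13, 0.0, -0.04] [0.0001, 0.0, -0.0003] mm 11
3 [-0.13, 0.0, -0.03] [0.0001, 0.0, -0.0003] mm 11
4 [-0.14, 0.0, -0.02] [0.0001, 0.0, -0.0003] mm 11
5 [-0.14, 0.0, -0.0] [0.0001, 0.0, -0.0003] mm 11
6 [-0.14, 0.0, 0.01] [0.0001, 0.0, -0.0003] mm 11
7 [-0.14, 0.0, 0.02] [0.0001, 0.0, -0.0003] mm 11
8 [-0.13, 0.0, 0.03] [0.0001, 0.0, -0.0003] mm 11
9 [-0.13, 0.0, 0.04] [0.0001, 0.0, -0.0003] mm 11
10 [-0.13, 0.0, 0.06] [0.0001, 0.0, -0.0003] mm 11
```

```bash
python3 -m creep '{"translation":[[0,0,0],[-0.11,0.02,-0.03],[-0.13,0,-0.04],[-0.13,0,-0.03],[-0.14,0,-0.02]],"turn":[[0,0,0],[0,0,0],[0,0,0],[0,0,0],[0,0,0]],"grip":[0,0,0,0,0]}' 15
python3 -m creep '{"translation":[[-0.14,0,0],[-0.14,0,0.01],[-0.14,0,0.02],[-0.13,0,0.03],[-0.13,0,0.04]],"turn":[[0,0,0],[0,0,0],[0,0,0],[0,0,0],[0,0,0]],"grip":[0,0,0,0,0]}' 15
python3 -m creep '{"translation":[[-0.13,0,0.05],[0,0,0],[0,0,0]],"turn":[[0,0,0],[0,0,0],[0,0,0]],"grip":[0,0,0]}' 15
python3 - <<'E'
from h import *
print(env.get_obs()['qpos'].round(1));
E
```

```text
time_s: 4.28
tool_pos: [0.5261, 0.2035, 0.1504]
tool_rot: [179.8, -0.1, 167.1]
force: [-0.2, 6.6, -3.4]
grip_width: 0.0307
grasp_force: 15.0
time_s: 4.9
tool_pos: [0.5785, 0.1918, 0.1417]
tool_rot: [179.8, -0.2, 167.1]
force: [-3.1, 7.0, -3.9]
grip_width: 0.0311
grasp_force: 15.0
time_s: 5.28
tool_pos: [0.5871, 0.1899, 0.1379]
tool_rot: [179.8, -0.3, 167.2]
force: [-4.4, 5.1, -0.3]
grip_width: 0.0307
grasp_force: 15.0
[ 18.9  25.2 -49.8  92.7  19.8  71.6  42.6]
```

```bash
python3 -m creep '{"translation":[[0,0,0],[0,0,0],[0,0,0],[0,0,-0.5],[0,0,-0.75]],"turn":[[0,0,0],[0,0,0],[0,0,0],[0,0,0],[0,0,0]],"grip":[0.5,0.9,1,1,1]}'
python3 - <<'E'
from plan import *
d=cam('top'); P=cloud(d); h=cv2.cvtColor(d['frame'],cv2.COLOR_RGB2HSV)
m=(cv2.inRange(h,np.array([22,150,100]),np.array([32,255,255]))>0)&(abs(P[...,2]-.195)<.02)
print('yellow',m.sum(),P[m].mean(0))
d=cam('wrist'); P=cloud(d); h=cv2.cvtColor(d['frame'],cv2.COLOR_RGB2HSV)
m=(cv2.inRange(h,np.array([5,180,90]),np.array([18,255,255]))>0)&(abs(P[...,2]-.165)<.02)
print('orange',m.sum(),np.median(P[m],0))
plan([((.52,.17,.29),2),((.43,.0,.32),5),((.452,-.15,.272),5)],Rt(-8.3,50))
E
```

```text
time_s: 5.9
tool_pos: [0.5889, 0.1848, 0.2378]
tool_rot: [-179.9, -0.2, 167.0]
force: [1.9, 0.8, 0.7]
grip_width: 0.0728
grasp_force: 0.0
yellow 188 [ 0.54284669 -0.16170204  0.20247811]
orange 1586 [0.58071925 0.19000177 0.16982445]
rot total deg 49.6 grasp [0.5927 0.1878 0.2644]
1 [0.4, -0.21, -0.17] [-0.0008, -0.0229, -0.0021] mm 38
2 [0.39, -0.21, -0.2] [-0.0008, -0.0229, -0.0021] mm 38
3 [0.1, -0.46, -0.1] [-0.0008, -0.0229, -0.0021] mm 39
4 [0.09, -0.46, -0.11] [-0.0008, -0.0229, -0.0021] mm 39
5 [0.09, -0.46, -0.12] [-0.0008, -0.0229, -0.0021] mm 39
6 [0.08, -0.46, -0.13] [-0.0008, -0.0229, -0.0021] mm 39
7 [0.08, -0.46, -0.13] [-0.0008, -0.0229, -0.0021] mm 39
8 [-0.06, -0.36, 0.16] [-0.0008, -0.0229, -0.0021] mm 32
9 [-0.05, -0.36, 0.16] [-0.0008, -0.0229, -0.0021] mm 32
10 [-0.04, -0.36, 0.16] [-0.0008, -0.0229, -0.0021] mm 32
11 [-0.02, -0.36, 0.16] [-0.0008, -0.0229, -0.0021] mm 32
12 [-0.01, -0.36, 0.16] [-0.0008, -0.0229, -0.0021] mm 32
```

```bash
python3 -m creep '{"translation":[[0.4,-0.21,-0.17],[0.39,-0.21,-0.2],[0.1,-0.46,-0.1],[0.09,-0.46,-0.11],[0.09,-0.46,-0.12]],"turn":[[-0.001,-0.023,-0.002],[-0.001,-0.023,-0.002],[-0.001,-0.023,-0.002],[-0.001,-0.023,-0.002],[-0.001,-0.023,-0.002]],"grip":[1,1,1,1,1]}'
python3 -m creep '{"translation":[[0.08,-0.46,-0.13],[0.08,-0.46,-0.13],[-0.06,-0.36,0.16],[-0.05,-0.36,0.16],[-0.04,-0.36,0.16]],"turn":[[-0.001,-0.023,-0.002],[-0.001,-0.023,-0.002],[-0.001,-0.023,-0.002],[-0.001,-0.023,-0.002],[-0.001,-0.023,-0.002]],"grip":[1,1,1,1,1]}'
python3 -m creep '{"translation":[[-0.02,-0.36,0.16],[-0.01,-0.36,0.16],[0,0,0]],"turn":[[-0.001,-0.023,-0.002],[-0.001,-0.023,-0.002],[0,0,0]],"grip":[1,1,1]}'
python3 - <<'E'
from plan import *
d=cam('wrist'); save(d,'pics/w2.png'); P=cloud(d); h=cv2.cvtColor(d['frame'],cv2.COLOR_RGB2HSV)
print(env.get_obs()['qpos'].round(1))
m=(cv2.inRange(h,np.array([22,150,70]),np.array([32,255,255]))>0)&(abs(P[...,2]-.19)<.03)
c=-d['R'].T@d['t']; v,u=np.nonzero(m); q=np.median(P[m],0); r=(P[m].mean(0)-c); r/=np.linalg.norm(r)
print('yellow',m.sum(),u.mean(),v.mean(),q,'centre',P[m].mean(0)+r*.011)
K=P[m].mean(0)+r*.011
plan([(K,4)],Rt(-8.3,50))
E
```

```text
time_s: 6.62
tool_pos: [0.482, 0.0822, 0.2843]
tool_rot: [179.9, 18.0, 167.8]
force: [-0.3, 0.8, 0.9]
grip_width: 0.0871
grasp_force: 0.0
time_s: 7.25
tool_pos: [0.5291, -0.0426, 0.211]
tool_rot: [-176.0, 31.1, 172.1]
force: [-0.6, 1.0, 0.4]
grip_width: 0.0877
grasp_force: 0.0
time_s: 7.62
tool_pos: [0.5435, -0.1068, 0.187]
tool_rot: [-175.4, 38.6, 173.3]
force: [0.7, -0.1, -1.0]
grip_width: 0.087
grasp_force: 0.0
[ 15.1 -17.2  -9.4 132.6   6.1  26.   82.4]
yellow 2641 146.42900416508897 299.394168875426 [ 0.52759817 -0.17620722  0.19091482] centre [ 0.53610145 -0.18216753  0.18632706]
rot total deg 11.9 grasp [ 0.5334 -0.1024  0.2031]
1 [-0.01, -0.24, 0.08] [-0.0046, -0.0156, 0.0023] mm 20
2 [-0.01, -0.24, 0.08] [-0.0046, -0.0156, 0.0023] mm 20
3 [-0.0, -0.24, 0.08] [-0.0046, -0.0156, 0.0023] mm 20
4 [-0.0, -0.24, 0.07] [-0.0046, -0.0156, 0.0023] mm 20
```

View pics/w2.png

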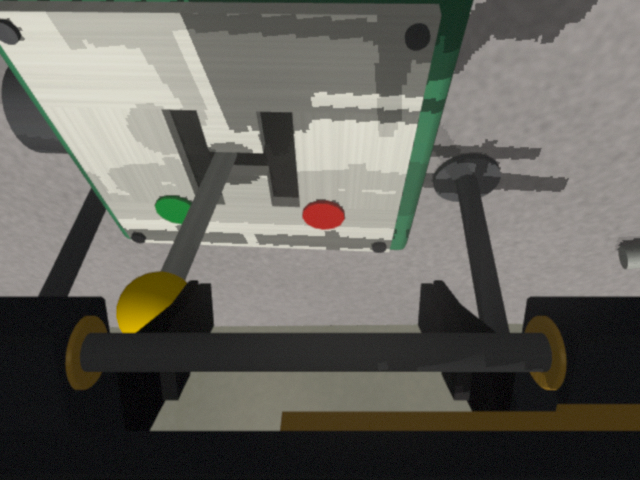

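The wrist view shows the yellow knob at (146,299), beside the left finger. A joint limit (j2) kept the arm from backing off far enough, so the standoff wasn't reached and the finger may have nudged the lever sideways in neutral. The green disc is at (174,208) and the lane ahead of it is clear. I'll rise with less slant and come down on the knob, adding slant as it goes forward.

Run:
```python
from plan import *
plan([((.525,-.09,.21),1),((.50,-.11,.31),3),((.50,-.15,.31),1)],Rt(-8.3,25))
```

```text
rot total deg 14.2 grasp [ 0.5334 -0.1024  0.2031]
1 [0.05, 0.13, -0.15] [-0.004, 0.0152, 0.001] mm 17
2 [-0.16, -0.12, -0.39] [-0.004, 0.0152, 0.001] mm 35
3 [-0.14, -0.11, -0.39] [-0.004, 0.0152, 0.001] mm 35
4 [-0.12, -0.11, -0.4] [-0.004, 0.0152, 0.001] mm 35
5 [-0.05, -0.49, 0.04] [-0.004, 0.0152, 0.001] mm 40
```

```bash
python3 -m creep '{"translation":[[0.05,0.13,-0.15],[-0.16,-0.12,-0.39],[-0.14,-0.11,-0.39],[-0.12,-0.11,-0.4],[-0.05,-0.49,0.04]],"turn":[[-0.004,0.015,0.001],[-0.004,0.015,0.001],[-0.004,0.015,0.001],[-0.004,0.015,0.001],[-0.004,0.015,0.001]],"grip":[1,1,1,1,1]}'
python3 -m creep '{"translation":[[0,0,0]],"turn":[[0,0,0]],"grip":[1]}'
cat > knob.py <<'E'
from plan import *
d=cam('wrist'); P=cloud(d); h=cv2.cvtColor(d['frame'],cv2.COLOR_RGB2HSV)
print(env.get_obs()['qpos'].round(1))
m=(cv2.inRange(h,np.array([22,150,70]),np.array([32,255,255]))>0)&(abs(P[...,2]-.19)<.03)
m=cv2.erode(m.astype(np.uint8),np.ones((3,3)))>0
c=-d['R'].T@d['t']; v,u=np.nonzero(m); r=(P[m].mean(0)-c); r/=np.linalg.norm(r); Kn=P[m].mean(0)+r*.0113
a=np.radians(-8.3);X=np.array([np.cos(a),np.sin(a)]);Y=np.array([-X[1],X[0]]);O=np.array([.5475,-.1563])
print('yellow',m.sum(),u.min(),u.max(),v.min(),v.max(),'centre',Kn,'gear frame',(Kn[:2]-O)@X,(Kn[:2]-O)@Y)
E
python3 - <<'E'
from knob import *
save(d,'pics/w3.png')
plan([(Kn+[-.015,0,.07],2),(Kn,3)],Rt(-8.3,25))
E
```

```text
time_s: 8.3
tool_pos: [0.5274, -0.1508, 0.2945]
tool_rot: [-179.9, 25.2, 172.3]
force: [0.8, 0.0, -0.4]
grip_width: 0.087
grasp_force: 0.0
time_s: 8.43
tool_pos: [0.5255, -0.1558, 0.2904]
tool_rot: [-179.9, 24.9, 171.7]
force: [0.2, 1.1, -0.2]
grip_width: 0.0873
grasp_force: 0.0
[ 18.7 -13.9  -2.6 112.8  -4.6  56.5  99.6]
yellow 1911 260 309 174 224 centre [ 0.54071311 -0.17905685  0.1898158 ] gear frame -0.0034307122631599117 -0.023498222349619728
rot total deg 0.2 grasp [ 0.5175 -0.1525  0.3065]
1 [0.05, -0.16, 0.3] [0.0, -0.0002, 0.0001] mm 27
2 [0.05, -0.16, 0.3] [0.0, -0.0002, 0.0001] mm 27
3 [0.07, 0.01, 0.29] [0.0, -0.0002, 0.0001] mm 24
4 [0.07, 0.01, 0.29] [0.0, -0.0002, 0.0001] mm 24
5 [0.07, 0.01, 0.29] [0.0, -0.0002, 0.0001] mm 24
```

View pics/w3.png

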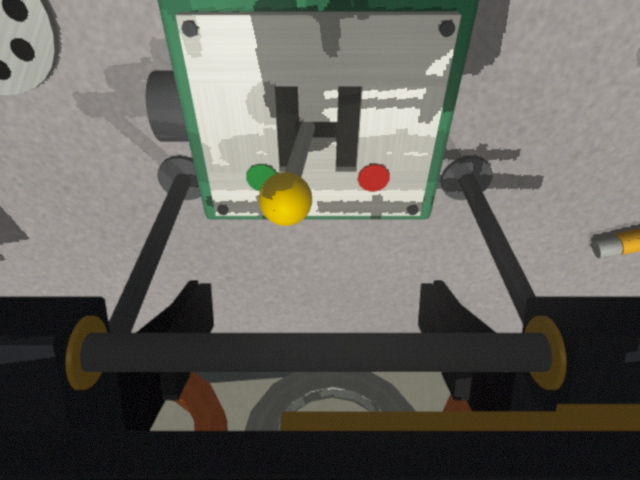

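The wrist view shows the yellow knob at (285,199), nudged sideways to about -23 mm in neutral, with the forward lanes clear. I'll descend on it and grip.

```bash
python3 -m creep '{"translation":[[0.05,-0.16,0.3],[0.05,-0.16,0.3],[0.07,0.01,0.29],[0.07,0.01,0.29],[0.07,0.01,0.29]],"turn":[[0,0,0],[0,0,0],[0,0,0],[0,0,0],[0,0,0]],"grip":[1,1,1,1,0.9]}' 15
python3 -m creep '{"translation":[[0,0,0],[0,0,0],[0,0,0],[0,0,0],[0,0,0]],"turn":[[0,0,0],[0,0,0],[0,0,0],[0,0,0],[0,0,0]],"grip":[0,0,0,0,0]}' 15
python3 -m creep '{"translation":[[0,0,0],[0,0,0]],"turn":[[0,0,0],[0,0,0]],"grip":[0,0]}' 15
cat > path.py <<'E'
from plan import *
a=np.radians(-8.3);X=np.array([np.cos(a),np.sin(a),0]);Y=np.array([-X[1],X[0],0]);O=np.array([.5475,-.1563,0])
def G(sel,sh): return O+X*.17*np.cos(sel)*np.sin(sh)+Y*.17*np.sin(sel)+np.array([0,0,.02+.17*np.cos(sel)*np.cos(sh)])
def gf():
    o=env.get_obs(); R=Ro.from_euler('xyz',o['tool_rot'],degrees=True).as_matrix(); p=o['tool_pos']-env.grip_point_offset*R[:,2]-O
    return (p@X).round(4),(p@Y).round(4),p[2].round(4)
E
python3 - <<'E'
from path import *
print(gf(),env.get_obs()['qpos'].round(1)); plan([(G(-.2,0),1),(G(-.26,0),1),(G(-.32,0),1),(G(-.365,0),1)],Rt(-8.3,25))
E
```

```text
time_s: 9.1
tool_pos: [0.5483, -0.1779, 0.1707]
tool_rot: [-180.0, 24.8, 172.0]
force: [-0.4, -0.1, 0.1]
grip_width: 0.0829
grasp_force: 0.0
time_s: 9.72
tool_pos: [0.5479, -0.1803, 0.1718]
tool_rot: [-179.9, 24.8, 171.9]
force: [0.9, 0.7, 0.3]
grip_width: 0.0365
grasp_force: 0.8
time_s: 9.98
tool_pos: [0.5481, -0.18, 0.1717]
tool_rot: [-180.0, 24.8, 171.9]
force: [-1.0, 1.3, 1.8]
grip_width: 0.0328
grasp_force: 15.0
(np.float64(-0.0038), np.float64(-0.0234), np.float64(0.1886)) [ 18.9  -5.4  -0.6 119.4  -6.4  41.7 104. ]
rot total deg 0.2 grasp [ 0.5403 -0.1789  0.1886]
1 [-0.03, -0.13, 0.04] [0.0001, -0.0002, 0.0002] mm 11
2 [0.01, -0.12, 0.03] [0.0001, -0.0002, 0.0002] mm 10
3 [0.02, -0.12, 0.03] [0.0001, -0.0002, 0.0002] mm 10
4 [0.01, -0.09, 0.03] [0.0001, -0.0002, 0.0002] mm 8
```

```bash
python3 -m creep '{"translation":[[-0.03,-0.13,0.04],[0.01,-0.12,0.03],[0.02,-0.12,0.03],[0.01,-0.09,0.03],[0,0,0]],"turn":[[0,0,0],[0,0,0],[0,0,0],[0,0,0],[0,0,0]],"grip":[0,0,0,0,0]}' 15
python3 - <<'E'
from path import *
print(gf()); plan([(G(-.35,.4*i/9),1) for i in range(1,10)]+[(G(-.35,.42),1)],Rt(-8.3,42))
d=cam('top'); P=cloud(d); h=cv2.cvtColor(d['frame'],cv2.COLOR_RGB2HSV)
m=(cv2.inRange(h,np.array([5,180,100]),np.array([18,255,255]))>0)&(abs(P[...,2]-.165)<.02)&(abs(P[...,1]-.19)<.05)
print('clutch knob',m.sum(),P[m].mean(0))
E
```

```text
time_s: 10.6
tool_pos: [0.5456, -0.2181, 0.1608]
tool_rot: [-179.9, 24.7, 171.8]
force: [0.4, 1.3, 0.0]
grip_width: 0.0329
grasp_force: 15.0
(np.float64(-0.0008), np.float64(-0.0615), np.float64(0.1778))
rot total deg 17.3 grasp [ 0.5378 -0.217   0.1778]
1 [-0.11, 0.04, 0.02] [-0.0, -0.0096, 0.0001] mm 9
2 [-0.08, -0.0, 0.04] [-0.0, -0.0096, 0.0001] mm 8
3 [-0.08, -0.0, 0.05] [-0.0, -0.0096, 0.0001] mm 8
4 [-0.08, -0.0, 0.06] [-0.0, -0.0096, 0.0001] mm 8
5 [-0.07, -0.0, 0.06] [-0.0, -0.0096, 0.0001] mm 8
6 [-0.07, -0.0, 0.07] [-0.0, -0.0096, 0.0001] mm 7
7 [-0.06, -0.0, 0.07] [-0.0, -0.0096, 0.0001] mm 7
8 [-0.06, -0.0, 0.07] [-0.0, -0.0096, 0.0001] mm 7
9 [-0.05, -0.0, 0.08] [-0.0, -0.0096, 0.0001] mm 7
10 [-0.02, -0.0, 0.04] [-0.0, -0.0096, 0.0001] mm 3
clutch knob 161 [0.58700499 0.18943523 0.16991444]
```

```bash
python3 -m creep '{"translation":[[-0.1,0,0.02],[-0.08,0,0.04],[-0.08,0,0.05],[-0.08,0,0.06],[-0.07,0,0.06]],"turn":[[0,-0.0096,0],[0,-0.0096,0],[0,-0.0096,0],[0,-0.0096,0],[0,-0.0096,0]],"grip":[0,0,0,0,0]}' 15
python3 -c "
from path import *
print(gf(),env.get_obs()['qpos'].round(1))"
```

```text
time_s: 11.28
tool_pos: [0.5821, -0.2226, 0.1587]
tool_rot: [-179.9, 33.3, 171.9]
force: [-2.2, 0.8, -2.5]
grip_width: 0.0325
grasp_force: 15.0
(np.float64(0.0336), np.float64(-0.0606), np.float64(0.1743)) [ 20.1  -2.7   3.1 121.8 -16.5  29.5 117.3]
```

```bash
python3 -m creep '{"translation":[[-0.08,0,0.08],[-0.06,0,0.07],[-0.06,0,0.07],[-0.05,0,0.07],[-0.04,0,0.05]],"turn":[[0,-0.0096,0],[0,-0.0096,0],[0,-0.0096,0],[0,-0.0096,0],[0,-0.0096,0]],"grip":[0,0,0,0,0]}' 15
python3 -m creep '{"translation":[[0,0,0],[0,0,0]],"turn":[[0,0,0],[0,0,0]],"grip":[0,0]}' 15
python3 -c "
from path import *
print(gf(),G(-.35,.4)-O,env.get_obs()['qpos'].round(1))
d=cam('side');save(d,'pics/s1.png')"
```

```text
time_s: 11.9
tool_pos: [0.6163, -0.2275, 0.1502]
tool_rot: [-179.9, 41.9, 171.9]
force: [-6.2, 1.4, -0.9]
grip_width: 0.0326
grasp_force: 15.0
time_s: 12.15
tool_pos: [0.6161, -0.2273, 0.1503]
tool_rot: [-179.9, 41.8, 171.9]
force: [-5.9, 1.0, -2.6]
grip_width: 0.0329
grasp_force: 15.0
(np.float64(0.0656), np.float64(-0.0604), np.float64(0.1643)) [ 0.05312126 -0.06665921  0.16708733] [ 19.2  -0.5   4.5 125.2 -35.7  17.7 136.1]
```

View pics/s1.png

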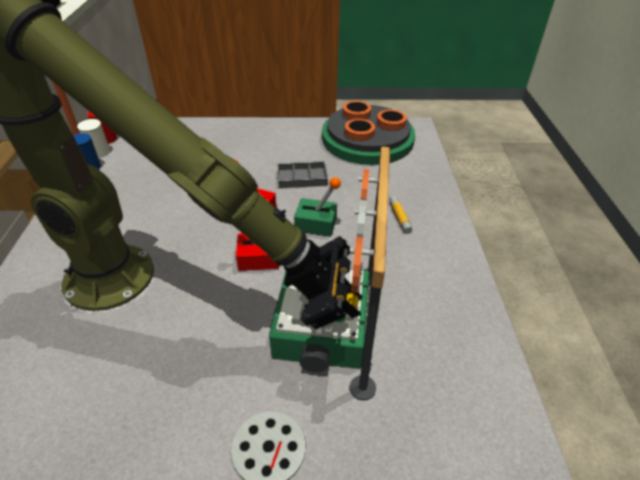

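The side view shows the clutch knob leaning away at (335,183). The gripper is holding the yellow knob at (352,300), under and short of the rings, fully forward (65 mm against a stop at about 62). I'll let go and retreat along the slant.

```bash
python3 -m creep '{"translation":[[0,0,0],[0,0,0],[0,0,0],[0,0,0],[0,0,0]],"turn":[[0,0,0],[0,0,0],[0,0,0],[0,0,0],[0,0,0]],"grip":[1,1,1,1,1]}' 15
python3 - <<'E'
from path import *
g=lambda x,y,z:O+X*x+Y*y+np.array([0,0,z])
print(gf(),env.get_obs()['grip_width']); plan([(g(.028,-.06,.205),2),(g(-.03,-.04,.30),3)],Rt(-8.3,25))
E
```

```text
time_s: 12.82
tool_pos: [0.6183, -0.2274, 0.1529]
tool_rot: [-179.9, 42.1, 171.9]
force: [-0.2, -0.4, 0.7]
grip_width: 0.0751
grasp_force: 0.0
(np.float64(0.0678), np.float64(-0.0602), np.float64(0.1668)) 0.0750769561241944
rot total deg 17.1 grasp [ 0.6059 -0.2257  0.1668]
1 [0.04, 0.0, -0.34] [0.0001, 0.019, 0.0002] mm 28
2 [0.06, 0.0, -0.34] [0.0001, 0.019, 0.0002] mm 28
3 [-0.02, 0.08, -0.46] [0.0001, 0.019, 0.0002] mm 38
4 [0.01, 0.08, -0.46] [0.0001, 0.019, 0.0002] mm 38
5 [0.04, 0.08, -0.46] [0.0001, 0.019, 0.0002] mm 38
```

```bash
python3 -m creep '{"translation":[[0,0,-0.34],[0.05,0,-0.34],[0.04,0.08,-0.46],[0.04,0.08,-0.46],[0.05,0.08,-0.46]],"turn":[[0,0,0],[0,0.019,0],[0,0.025,0],[0,0.025,0],[0,0.025,0]],"grip":[1,1,1,1,1]}'
python3 - <<'E'
from path import *
print(gf(),env.get_obs()['qpos'].round(1))
d=cam('top'); P=cloud(d); h=cv2.cvtColor(d['frame'],cv2.COLOR_RGB2HSV)
m=(cv2.inRange(h,np.array([22,150,70]),np.array([32,255,255]))>0)&(abs(P[...,2]-.175)<.025)
q=P[m].mean(0); print('yellow',m.sum(),q,(q-O)@X,(q-O)@Y)
plan([((.44,-.0,.30),5),((.52,.17,.28),5),((.583,.19,.25),2)],Rt(-12.45,0))
E
```

```text
time_s: 13.45
tool_pos: [0.5111, -0.1926, 0.2771]
tool_rot: [-179.9, 25.0, 171.9]
force: [1.5, 0.3, -0.5]
grip_width: 0.087
grasp_force: 0.0
(np.float64(-0.0387), np.float64(-0.0412), np.float64(0.294)) [ 24.1 -13.6  -2.1 114.   -7.5  55.3 106.8]
yellow 175 [ 0.59914741 -0.22261145  0.17865512] 0.06067891169602602 -0.058161268720280275
rot total deg 25.8 grasp [ 0.5052 -0.1913  0.3005]
1 [0.22, 0.45, -0.1] [0.0004, 0.0118, 0.002] mm 41
2 [0.22, 0.45, -0.09] [0.0004, 0.0118, 0.002] mm 41
3 [0.23, 0.45, -0.08] [0.0004, 0.0118, 0.002] mm 41
4 [0.23, 0.45, -0.08] [0.0004, 0.0118, 0.002] mm 41
5 [0.24, 0.44, -0.07] [0.0004, 0.0118, 0.002] mm 41
6 [-0.1, 0.45, 0.08] [0.0004, 0.0118, 0.002] mm 38
7 [-0.1, 0.45, 0.08] [0.0004, 0.0118, 0.002] mm 38
8 [-0.1, 0.45, 0.07] [0.0004, 0.0118, 0.002] mm 38
9 [-0.1, 0.45, 0.07] [0.0004, 0.0118, 0.002] mm 38
10 [-0.1, 0.46, 0.06] [0.0004, 0.0118, 0.002] mm 38
11 [-0.34, 0.2, 0.21] [0.0004, 0.0118, 0.002] mm 36
12 [-0.34, 0.2, 0.2] [0.0004, 0.0118, 0.002] mm 36
```

The gear is in (knob x about 61 mm, y about -58 mm). I'm going back to the clutch.

```bash
python3 -m creep '{"translation":[[0.22,0.45,-0.1],[0.22,0.45,-0.09],[0.23,0.45,-0.08],[0.23,0.45,-0.08],[0.24,0.44,-0.07]],"turn":[[0,0.012,0.002],[0,0.012,0.002],[0,0.012,0.002],[0,0.012,0.002],[0,0.012,0.002]],"grip":[1,1,1,1,1]}'
python3 -m creep '{"translation":[[-0.1,0.45,0.08],[-0.1,0.45,0.08],[-0.1,0.45,0.07],[-0.1,0.45,0.07],[-0.1,0.46,0.06]],"turn":[[0,0.012,0.002],[0,0.012,0.002],[0,0.012,0.002],[0,0.012,0.002],[0,0.012,0.002]],"grip":[1,1,1,1,1]}'
python3 - <<'E'
from plan import *
plan([((.587,.1893,.25),2),((.587,.1893,.159),3)],Rt(-12.45,0),2)
E
```

```text
time_s: 14.12
tool_pos: [0.4557, -0.0009, 0.2741]
tool_rot: [179.5, 13.6, 170.0]
force: [1.1, 0.3, -0.2]
grip_width: 0.087
grasp_force: 0.0
time_s: 14.75
tool_pos: [0.5333, 0.1688, 0.2541]
tool_rot: [179.2, 2.8, 168.3]
force: [-0.4, 0.7, 0.9]
grip_width: 0.0871
grasp_force: 0.0
rot total deg 3.0 grasp [0.5323 0.1687 0.2728]
1 [-0.3, 0.19, 0.16] [0.0023, 0.0078, 0.0022] mm 31
2 [-0.3, 0.19, 0.15] [0.0023, 0.0078, 0.0022] mm 31
3 [-0.0, 0.0, 0.38] [0.0, 0.0, 0.0] mm 30
4 [-0.0, 0.0, 0.38] [0.0, 0.0, 0.0] mm 30
5 [-0.0, 0.0, 0.38] [0.0, 0.0, 0.0] mm 30
```

```bash
python3 -m creep '{"translation":[[-0.3,0.19,0.16],[-0.3,0.19,0.15],[0,0,0.38],[0,0,0.38],[0,0,0.38]],"turn":[[0.002,0.008,0.002],[0.002,0.008,0.002],[0,0,0],[0,0,0],[0,0,0]],"grip":[1,1,1,1,1]}'
python3 -m creep '{"translation":[[0,0,0],[0,0,0],[0,0,0],[0,0,0],[0,0,0]],"turn":[[0,0,0],[0,0,0],[0,0,0],[0,0,0],[0,0,0]],"grip":[0,0,0,0,0]}' 15
python3 -m creep '{"translation":[[0,0,0],[0,0,0],[0,0,0]],"turn":[[0,0,0],[0,0,0],[0,0,0]],"grip":[0,0,0]}' 15
python3 - <<'E'
from plan import *
a=np.radians(-12.45);C=np.array([.5365,.2006]);n=10
pts=[]
for i in range(1,n+1):
    t=.45-.92*i/n; pts.append((*(C+.12*np.sin(t)*np.array([np.cos(a),np.sin(a)])),.05+.12*np.cos(t)))
plan([(p,1) for p in pts],Rt(-12.45,0))
E
```

```text
time_s: 15.38
tool_pos: [0.5869, 0.1879, 0.1391]
tool_rot: [179.9, -0.0, 167.6]
force: [0.3, 0.2, 0.4]
grip_width: 0.0869
grasp_force: 0.0
time_s: 16.0
tool_pos: [0.587, 0.1879, 0.141]
tool_rot: [179.9, 0.0, 167.6]
force: [-0.0, 0.3, 0.0]
grip_width: 0.045
grasp_force: 0.0
time_s: 16.38
tool_pos: [0.5872, 0.1899, 0.1407]
tool_rot: [179.7, 0.0, 167.7]
force: [1.3, 5.8, -1.8]
grip_width: 0.0311
grasp_force: 15.0
rot total deg 0.3 grasp [0.5871 0.1898 0.1594]
1 [0.12, -0.0, -0.04] [0.0001, 0.0, 0.0001] mm 10
2 [0.13, 0.0, -0.04] [0.0001, 0.0, 0.0001] mm 11
3 [0.13, 0.0, -0.03] [0.0001, 0.0, 0.0001] mm 11
4 [0.14, 0.0, -0.02] [0.0001, 0.0, 0.0001] mm 11
5 [0.14, 0.0, -0.01] [0.0001, 0.0, 0.0001] mm 11
6 [0.14, 0.0, 0.01] [0.0001, 0.0, 0.0001] mm 11
7 [0.14, 0.0, 0.02] [0.0001, 0.0, 0.0001] mm 11
8 [0.13, -0.0, 0.03] [0.0001, 0.0, 0.0001] mm 11
9 [0.13, -0.0, 0.04] [0.0001, 0.0, 0.0001] mm 11
10 [0.13, -0.0, 0.06] [0.0001, 0.0, 0.0001] mm 11
```

```bash
python3 -m creep '{"translation":[[0.12,0,-0.04],[0.13,0,-0.04],[0.13,0,-0.03],[0.14,0,-0.02],[0.14,0,-0.01]],"turn":[[0,0,0],[0,0,0],[0,0,0],[0,0,0],[0,0,0]],"grip":[0,0,0,0,0]}' 15
python3 -m creep '{"translation":[[0.14,0,0.01],[0.14,0,0.02],[0.13,0,0.03],[0.13,0,0.04],[0.13,0,0.05]],"turn":[[0,0,0],[0,0,0],[0,0,0],[0,0,0],[0,0,0]],"grip":[0,0,0,0,0]}' 15
python3 -m creep '{"translation":[[0,0,0],[0,0,0],[0,0,0],[0,0,0],[0,0,0]],"turn":[[0,0,0],[0,0,0],[0,0,0],[0,0,0],[0,0,0]],"grip":[0,0,0.5,0.9,1]}' 15
```

```text
time_s: 17.0
tool_pos: [0.5363, 0.2012, 0.1526]
tool_rot: [179.7, 0.2, 167.7]
force: [3.7, 4.9, -2.3]
grip_width: 0.0309
grasp_force: 15.0
time_s: 17.62
tool_pos: [0.484, 0.2128, 0.1408]
tool_rot: [179.7, 0.2, 167.7]
force: [4.1, 5.5, -2.0]
grip_width: 0.0309
grasp_force: 15.0
time_s: 18.25
tool_pos: [0.4826, 0.2097, 0.1394]
tool_rot: [180.0, -0.1, 167.6]
force: [0.3, -0.4, -0.2]
grip_width: 0.0534
grasp_force: 0.0
```

```bash
python3 -m creep '{"translation":[[0,0,0],[0,0,0],[0,0,-0.5],[0,0,-0.6],[0,0,-0.6]],"turn":[[0,0,0],[0,0,0],[0,0,0],[0,0,0],[0,0,0]],"grip":[1,1,1,1,1]}'
python3 -m creep '{"translation":[[0,0,0],[0,0,0],[0,0,0]],"turn":[[0,0,0],[0,0,0],[0,0,0]],"grip":[1,1,1]}'
python3 - <<'E'
from path import *
d=cam('side'); save(d,'pics/s2.png')
d=cam('top'); P=cloud(d); h=cv2.cvtColor(d['frame'],cv2.COLOR_RGB2HSV)
m=(cv2.inRange(h,np.array([22,150,70]),np.array([32,255,255]))>0)&(abs(P[...,2]-.175)<.025)
q=P[m].mean(0); print('yellow',m.sum(),(q-O)@X,(q-O)@Y)
d=cam('wrist'); P=cloud(d); h=cv2.cvtColor(d['frame'],cv2.COLOR_RGB2HSV)
m=(cv2.inRange(h,np.array([5,180,90]),np.array([18,255,255]))>0)&(abs(P[...,2]-.165)<.02)
print('orange',m.sum(),np.median(P[m],0))
E
```

```text
time_s: 18.88
tool_pos: [0.4826, 0.2102, 0.277]
tool_rot: [179.9, -0.0, 167.6]
force: [-0.1, -0.3, -0.1]
grip_width: 0.0865
grasp_force: 0.0
time_s: 19.25
tool_pos: [0.4821, 0.2099, 0.274]
tool_rot: [-180.0, -0.2, 167.6]
force: [-0.2, -1.1, -0.4]
grip_width: 0.0868
grasp_force: 0.0
yellow 161 0.05953189325447344 -0.05806484973389642
orange 3817 [0.33908778 0.07164371 0.16867355]
```

View pics/s2.png

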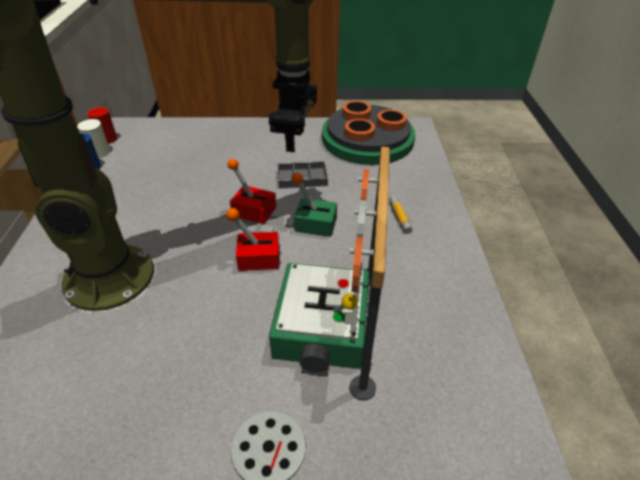

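The side view shows the clutch knob back at (297,177), against (299,178) at the start. The yellow knob is forward at (349,300) beside the green disc, and the gripper is clear. I'm handing in.

```bash
python3 -c "
from cell import env
print(env.sign_off())"
```

```text
the job is handed in; nothing more can be done
None
```

I handed the job in at about 19 s: the range lever is fully forward in the green disc's lane, the clutch lever is back at its engaged position, and the gripper is clear of both; the hand-in call returned no verdict.

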